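# Unlock the tray carrier and take out the top tray

### The job

On the watchmaker's bench, draw the locking pin out of the two lugs of the tray carrier and lay it in the carrier's open side notch. Then lift only the top tray off the nested stack, without dragging up the trays under it, carry it level and set it down, without dropping it, right way up on the middle of the round bench pad. Let go of everything and leave the other two trays in the carrier and the loupe, screwdriver and jar where they are.

Things in the scene. Friction and masses are not known exactly. Their poses are not given: they have to be found in the camera images.
- carrier: Fixed tray carrier: dark steel base and lugs, bright notch block. Origin: bench level under the centre of the tray stack; x runs from the stack towards the lugs, then the notch; y is the way the pin is drawn out; z up. Base plate x -57..133, y +-46 mm, 8 mm thick; small stops (to z 16 mm) locate the lowest of the three trays at x = y = 0.
- bore (a point): Midpoint of the lugs' bore axis, carrier (58, 0, 75) mm, axes as the carrier; the 10 mm bore runs along y through two lugs at y 13..21 and -21..-13 mm, dark steel, each 26 mm wide in x, tops at carrier z 88 mm. The trays' tabs lie between the lugs.
- notch (a point): Where the parked pin's axis lies in the side notch: carrier (104, 0, 50) mm, axes as the carrier. Straight groove along y, open on top and at both ends, 11 mm wide, floor 4 mm below this point, straight walls to 8 mm above it, then flared to 25 mm wide at 15 mm above it. Its block spans y -26..22, x +-18 mm about this point.
- pin: Loose pin, about 40 g: steel shank 8 mm in diameter, black round grip. Own y is its axis; may be rolled about it. Origin on the axis; shank y -34..26, grip y 26..52 mm, balance point y 7. Starts through both lugs over the top tray's tab, origin within 6 mm of the bore point, grip to +y; held by friction alone, clear once drawn 60 mm. Parks with the shank in the groove, grip beyond its +y end.
- pin_grip (a point): Centre of the pin's black plastic grip, on the axis (pin y +39 mm). The grip is 18 mm in diameter, 26 mm long, and can be pinched from above.
- pin_tip (a point): Free end of the pin's shank, on its axis (pin y -34 mm).
- tray_top: Top tray, stamped steel, a few brass wheels fixed in it, about 110 g. Origin: centre of its underside; x towards its tab, z up. Lower cup 77 x 43 mm to z 14; rim band above it 84 (x) x 50 (y) mm outside, z 14 to the rim at 28, walls 2.5. Tab 18 wide, 3 thick, at rim height, to x 67 mm. Pinch it from above across the 50 mm width by the rim band.
- tray_mid: Second tray, same shape and size; the top tray's cup nests 12 mm into it with 1 mm play, so the top tray's origin is 16 mm above this one's and only a 2 mm gap shows between their rim bands. Fingertips more than 14 mm below the top rim would hold this tray too.
- tray_low: Third and lowest tray, same shape and size, standing on the carrier's base plate (origin at carrier z 8 mm), 16 mm below the second.
- pad: Fixed round dark rubber bench pad, 180 mm in diameter, 4 mm thick. Origin: centre of its underside, on the bench.
- loupe: Bystander: black eyepiece loupe, 34 mm in diameter, 36 mm tall, standing loose. Origin: centre of its underside.
- screwdriver: Bystander: small screwdriver, 130 mm long, lying loose. Origin at about its middle, underside.
- jar: Bystander: small glass jar with metal cap, 40 mm in diameter, 40 mm tall, loose. Origin: centre of its underside.
Not all that is in view belongs to the job. What is shaped like the tray_mid but orange or red is not meant.

How it is judged:
On the way, in this order (a step that is already met when the one before it is completed fails the run):
1. the pin is drawn out of both lugs (y of pin_tip in the frame of bore above 0.022 m), for 0.1 s.
2. the pin lies in the side notch and is let go (x of pin in the frame of notch between -0.005 and 0.005 m and y of pin in the frame of notch between -0.009 and 0.018 m and z of pin in the frame of notch between -0.005 and 0.005 m and angle between the y axis of pin and the y axis of notch, either way round below 0.15 rad and contact force between pin and the fingers below 0.1 N), for 0.2 s.
3. the top tray is lifted clear of the second tray (z of tray_top in the frame of tray_mid above 0.045 m), for 0.1 s.
4. the top tray is brought down onto the pad while still held (horizontal distance between tray_top and pad below 0.035 m and z of tray_top in the frame of pad below 0.009 m and contact force between tray_top and the fingers above 0.5 N), for 0.05 s.
At the end, for the whole second after the job is handed in: Pin at rest in the notch (5 mm across and in height, -9..+18 mm along, 0.15 rad); top tray upright (0.08 rad) and at rest on the pad, centre within 35 mm of the pad's centre; second and third trays within 6 mm of their start; all released (x of pin in the frame of notch between -0.005 and 0.005 m and y of pin in the frame of notch between -0.009 and 0.018 m and z of pin in the frame of notch between -0.005 and 0.005 m and angle between the y axis of pin and the y axis of notch, either way round below 0.15 rad and horizontal distance between tray_top and pad below 0.035 m and z of tray_top in the frame of pad below 0.009 m and angle between tray_top's own z axis and vertical below 0.08 rad and linear speed of each of tray_top, pin below 0.02 m/s and distance of each of tray_mid, tray_low from where it was at the start of the episode below 0.006 m); the robot touches nothing.
It fails at once if the second or third tray is dragged up or shifted by more than 10 mm (distance of any of tray_mid, tray_low from where it was at the start of the episode above 0.01 m).
It fails at once if the top tray is tipped by more than 0.4 rad (angle between tray_top's own z axis and vertical above 0.4 rad).
It fails at once if the pin falls to the bench or the base plate (height (world z) of pin below 0.03 m).
It fails at once if the loupe, screwdriver or jar is moved by more than 25 mm (distance of any of loupe, screwdriver, jar from where it was at the start of the episode above 0.025 m).
It also fails if it takes over 58 s, if anything falls off the work surface, if the arm or the gripper's body presses on something with over 40 N, if the wrist force passes 120 N, or if a joint passes its speed limit or range.

### The arm

A 7-joint arm with a two-finger parallel gripper is mounted at the origin on the work surface. World frame = base frame: x ahead of the robot, y to its left, z up, the work surface at z = 0. Lengths are in m, angles in rad, forces in N, time in s.
With the tool pointing down it reaches from about 0.425 to 0.875 m from the base axis. Payload 4.7 kg.
Tool frame: the origin (TCP) lies at the very end of the fingers, on their centre line; the grasp point (between the pads) lies 19 mm behind it; z points along the fingers, y is the line along which they close (so a half turn about z gives the same grasp; the last joint's range is limited). The gripper opens to 87 mm and grips with 3 to 60 N. Pads are 19 mm wide; open, the fingers measure 117 mm over their backs; the gripper's body (75 mm by 190 mm) begins 51 mm behind the grasp point.
Start: joints at [-1.099, 0.321, -0.07, 1.45, 0.023, 1.371, -0.057], TCP at [0.287, 0.583, 0.223] pointing down, gripper open.
Joint ranges: [-2.86, 2.86], [-0.3, 2.09], [-1.38, 1.24], [0.06, 2.45], [-1.56, 4.7], [0.09, 2.05], [-2.69, 2.69]. Speed limits (rad/s): [2.57, 2.57, 3.14, 3.14, 3.14, 3.14, 3.14].

### API

Orientations are given as a rotation vector (axis times angle).
In Python, from bench import ctrl gives the robot as it stands.
- The arm moves only by the shell command python3 -m jog 'ROWS' [FORCE]. ROWS is JSON, a list that holds one entry, the list of rows, each a list of 7 numbers: the shift along the tool's x, y, z in mm, then the turn, a rotation vector about the tool's x, y, z in degrees, then the finger opening in mm, from 0 to 87. A call has 1 to 10 rows; each row is the pose to reach, as a shift and turn from the pose commanded when the call began, along the tool's axes at that moment; what a row does not reach only later rows make up. A row lasts 1/10 s, in which the tool goes at most 50 mm and 8.59 degrees, less where a joint would pass 70% of its speed; a pose out of reach is approached as far as the arm can. A call with a gripper value outside its range is refused whole. The fingers move at their own pace and stop on an object; FORCE is the grip in N (left out, the last holds). Time passes only in rows, so rows that repeat a pose let the fingers close. It gives the time, the measured TCP pose, the force, the opening and the grip force at its end, in the units of the state.
- ctrl.get_state(): the state, without advancing time (a new reading comes with each control period).
- ctrl.get_image(name): name is "side" or "top"; returns a dict with "image" (480x640x3 uint8, red, green, blue), "depth" (480x640 float32, m along the optical axis (not along the pixel's ray), 0 where there is no reading), "fov_y" (degrees; the focal length in pixels is half the picture's height over the tangent of half this angle, whatever the lens; pixels are square), "cx", "cy" (the principal point, pixels), "rvec" (rotation vector, rad) and "tvec" (3), from world to camera coordinates, as OpenCV has them. Camera axes: x right, y down, z forward; pixel columns grow to the right and rows downward; lengths in m; the calibration is good to about 2 mm. A picture is of the moment at which its call begins.
- ctrl.close_job(): hands the job in; it is judged then, once.
The state is a dict: "time": time; "joint_positions": joint angles; "qd": joint speeds; "joint_torque": joint torques, N m; "position": TCP position; "tool_rot": TCP orientation; "ft_force": force on the tool from outside, world axes, zero at the start; "torque": the same for the moment, N m; "grip_width": opening from 0.0 (shut) to 1.0 (fully open); "grip_force": force on a finger pad.
Only numpy, scipy, OpenCV 4.12 (cv2) and the standard library are available. Lean on these libraries where they do the work, as an engineer would, in place of code of your own. Each camera call takes 0.05 s, during which the arm holds its last target. There are 200 camera calls.

## Working session

There is one attempt and no reset: what is moved stays moved. The work goes in short steps, Python scripts to look and compute and a shell command to move; the robot and the scene stay as the last step left them, time stands still between calls to the robot, and variables do not carry over. Pictures are saved under pics/ and viewed, at most 10 in all, crops included, and the job is handed in when it is done.

```bash
ls; mkdir -p pics; cat > h.py <<'E'
import numpy as np, cv2
from bench import ctrl
def grab(n):
    d=ctrl.get_image(n); np.savez('%s.npz'%n,**d); return d
def K(d):
    f=240/np.tan(np.radians(d['fov_y'])/2); return np.array([[f,0,d['cx']],[0,f,d['cy']],[0,0,1.]])
def RT(d): return cv2.Rodrigues(np.array(d['rvec'],float))[0],np.array(d['tvec'],float).ravel()
def dep(d):  # world xyz of every pixel by depth
    k=K(d);R,t=RT(d);v,u=np.mgrid[:480,:640];z=d['depth']
    c=np.stack([(u-k[0,2])/k[0,0]*z,(v-k[1,2])/k[1,1]*z,z],-1); return (c-t)@R
def ray(d,u,v,h):  # pixel -> plane z=h
    R,t=RT(d);r=R.T@np.linalg.inv(K(d))@[u,v,1];o=-R.T@t; return o+r*(h-o[2])/r[2]
def proj(d,p):
    R,t=RT(d);c=K(d)@(R@np.array(p)+t);return c[:2]/c[2]
E
python3 - <<'E'
from h import *
for n in ['top','side']:
    d=grab(n);cv2.imwrite(f'pics/{n}0.png',d['image'][:,:,::-1]);R,t=RT(d);print(n,-R.T@t,R[2],d['fov_y'])
s=ctrl.get_state();print(s)
E
```

```text
pics
top [0.32584682 0.0576115  1.08990366] [ 0.14022739  0.02232584 -0.98986759] 43.679286930808935
side [-0.07633932  0.6169266   0.50317914] [ 0.62831021 -0.60781101 -0.48558424] 53.93842460932875
{'time': 0.1, 'joint_positions': array([-1.09890287,  0.32175394, -0.07007061,  1.45158749,  0.02257456,
        1.37080345, -0.05689377]), 'qd': array([ 0.00124647, -0.0025092 ,  0.00101536, -0.00310698, -0.00111136,
       -0.00125246,  0.00143754]), 'joint_torque': array([-4.61149898e-05, -4.92574990e+01, -4.05790592e-01, -3.13394845e+01,
       -6.41699717e-02,  3.95003648e-02,  1.19883548e-04]), 'position': array([0.28709682, 0.58258648, 0.22155017]), 'tool_rot': array([-7.12737702e-01, -3.05933731e+00,  2.72546953e-03]), 'ft_force': array([ 0.53796979,  0.16508458, -0.14651229]), 'torque': array([ 0.02075099, -0.02839031,  0.04744057]), 'grip_force': 0.0, 'grip_width': 0.9988182230298392}
```

View pics/top0.png

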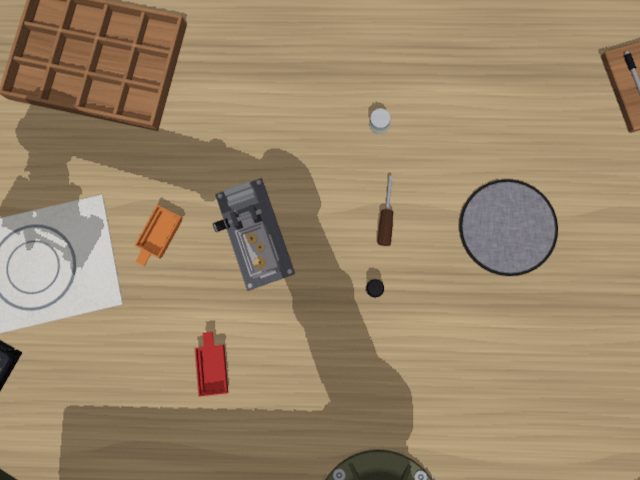

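View pics/side0.png

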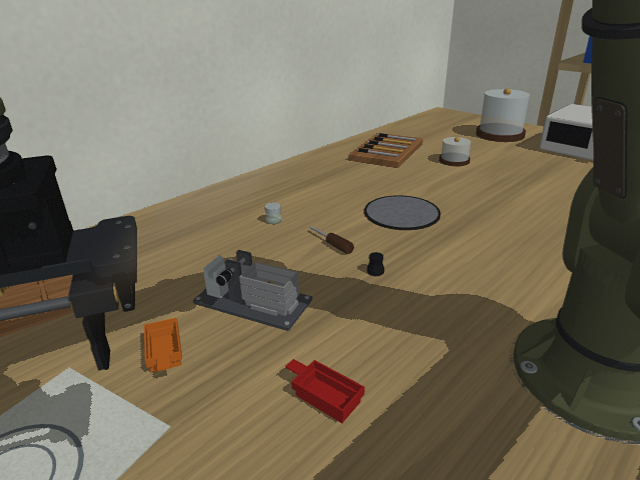

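Top view: the carrier with the grey stack is at (258,238), with the notch block at (240,195), the lugs at about (240,217) and the black grip at (221,225). The pad is at (508,227), loupe at (375,288), screwdriver at (387,212) and jar at (380,119).
Look-alikes are the orange tray (158,232), the red tray (212,365) and the circle on the paper (33,268). My choice is the grey stack at (258,248), the grip at (221,225) and the dark pad at (508,227).

```bash
cat > m.py <<'E'
from h import *
L=lambda n:dict(np.load(n+'.npz'))
t=L('top');s=L('side')
P=dep(t); sub=np.zeros((480,640),bool); sub[165:305,200:310]=1
m=sub&(P[...,2]>.005)&(P[...,2]<.012)&(t['depth']>0)
hsv=cv2.cvtColor(t['image'],cv2.COLOR_RGB2HSV); m&=hsv[...,1]<90
r=cv2.minAreaRect((P[m][:,:2]*1000).astype(np.float32)); print('plate',m.sum(),r)
print('z plate',np.median(P[m][:,2]))
# stage heights
for nm,lo,hi in [('rim',.060,.072),('lugtop',.080,.095)]:
    q=sub&(P[...,2]>lo)&(P[...,2]<hi); print(nm,q.sum(),P[q].mean(0),cv2.minAreaRect((P[q][:,:2]*1000).astype(np.float32)))
g=hsv[...,2]<60
q=np.zeros_like(sub);q[212:236,208:232]=1;q&=g&(P[...,2]>.05);print('grip',q.sum(),np.argwhere(q).mean(0)[::-1],P[q].mean(0),cv2.minAreaRect((P[q][:,:2]*1000).astype(np.float32)))
# pad
pm=np.zeros((480,640),np.uint8);pm[170:285,450:570]=((hsv[...,1]<60))[170:285,450:570]*255
c=max(cv2.findContours(pm,0,2)[0],key=cv2.contourArea);e=cv2.fitEllipse(c);print('pad',e,ray(t,*e[0],.004))
for n,(u,v) in dict(loupe=(375,288),jar=(380,119),sd1=(385,240),sd2=(390,180)).items(): print(n,P[v,u])
a=cv2.resize(t['image'][165:305,195:315],None,fx=4,fy=4,interpolation=2)
b=cv2.resize(s['image'][235:340,185:325],None,fx=4,fy=4,interpolation=2)
im=np.zeros((560,800,3),np.uint8);im[:560,:480]=a; im2=np.zeros((560,560,3),np.uint8);im2[:420,:560]=b
im[:,480:]=cv2.resize(im2,(320,320))[:320].repeat(1,0).__class__((1,)) if 0 else 0
im[:240,480:]=cv2.resize(b,(320,240)); cv2.imwrite('pics/crop1.png',im[:,:,::-1])
E
python3 m.py
```

```text
plate 2215 ((488.22943115234375, 233.45645141601562), (257.33184814453125, 198.88333129882812), 2.0266289710998535)
z plate 0.008468279071063272
rim 684 [0.50015003 0.2354249  0.06592394] ((490.0259704589844, 234.6493682861328), (162.16212463378906, 55.40683364868164), 20.348949432373047)
lugtop 294 [0.50229413 0.25519348 0.08559079] ((503.5777587890625, 252.912109375), (26.413434982299805, 81.50390625), 21.327407836914062)
grip 104 [221.74038462 224.45192308] [0.49098244 0.27431931 0.09095216] ((408.68023681640625, 175.23605346679688), (286.6868896484375, 24.459415435791016), 49.969547271728516)
pad ((508.20697021484375, 227.24609375), (93.89312744140625, 98.03326416015625), 120.42808532714844) [ 0.50778578 -0.23245526  0.004     ]
loupe [0.39106058 0.01093426 0.03384131]
jar [0.69675884 0.00497683 0.04379638]
sd1 [ 0.47769589 -0.00654614  0.02624804]
sd2 [ 0.5909476  -0.01574989  0.01403055]
```

View pics/crop1.png

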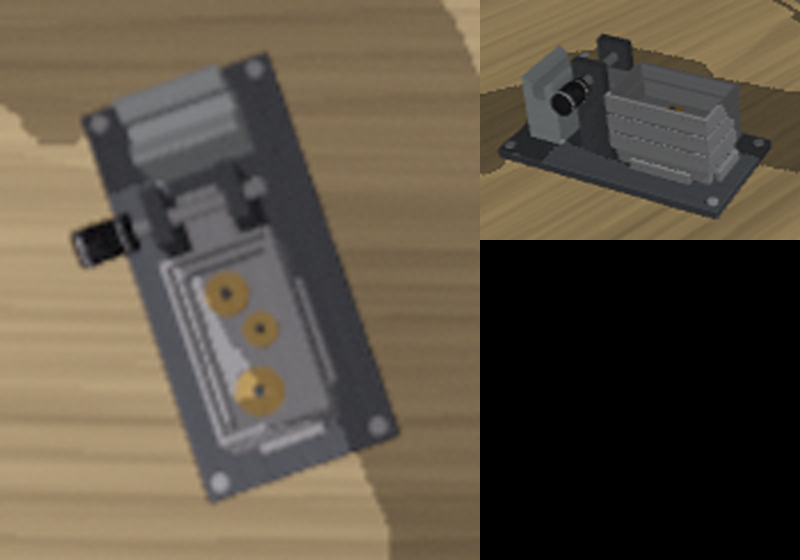

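The crop confirms the choice: a grey nested stack with brass wheels, the pin's black grip at crop (100,243), and plate corners at crop (82,118), (267,53), (399,432) and (211,502). Next I fit the carrier pose to the corners and check it against other features.

```bash
cat > f.py <<'E'
from h import *
L=lambda n:dict(np.load(n+'.npz'))
t=L('top');s=L('side')
px=lambda c:(c[0]/4+195-.375,c[1]/4+165-.375)
ps=lambda c:((c[0]-480)/2.2857+185-.3,c[1]/2.2857+235-.3)
# carrier corners: (+x,+y),(+x,-y),(-x,-y),(-x,+y)
cor=[(82,118),(267,53),(399,432),(211,502)]
mod=np.array([(133,46),(133,-46),(-57,-46),(-57,46)])/1000.
W=np.array([ray(t,*px(c),.008)[:2] for c in cor])
print('edges',[round(float(np.linalg.norm(W[i]-W[(i+1)%4]))*1000,1) for i in range(4)])
a=mod-mod.mean(0);b=W-W.mean(0)
th=np.arctan2((a[:,0]*b[:,1]-a[:,1]*b[:,0]).sum(),(a*b).sum());R=np.array([[np.cos(th),-np.sin(th)],[np.sin(th),np.cos(th)]])
o=W.mean(0)-R@mod.mean(0)
print('yaw',np.degrees(th),'o',o,'res mm',np.linalg.norm((a@R.T)-b,axis=1)*1000)
w=lambda x,y,z:np.array([*(o+R@[x/1000,y/1000]),z/1000])
np.savez('car.npz',o=o,th=th)
for n,p in dict(bore=(58,0,75),notch=(104,0,50),tray=(0,0,68),rimA=(42,25,68),rimB=(-42,-25,68),grip=(58,39,75)).items():
    u=proj(t,w(*p));v=proj(s,w(*p));print(n,w(*p).round(4),'crop',((u-[195,165])*4).round(),'side',((v-[185,235])*2.2857+[480,0]).round())
# grip triangulated: middle of black grip in both views
for n,ct,cs in [('grip',(104,241),(572,95))]:
    Pm=[K(d)@np.c_[RT(d)[0],RT(d)[1]] for d in (t,s)]
    X=cv2.triangulatePoints(Pm[0],Pm[1],np.array(px(ct)),np.array(ps(cs)));X=(X[:3]/X[3]).ravel();print(n,X,'carrier',R.T@(X[:2]-o)*1000)
for ct in [(82,250),(130,232)]:
    X=ray(t,*px(ct),.075);print('grip end in carrier',R.T@(X[:2]-o)*1000)
E
python3 f.py
```

```text
edges [90.7, 187.4, 90.5, 188.7]
yaw 20.780276145441125 o [0.45393404 0.21799301] res mm [1.16580503 1.22830846 1.71700603 0.78165194]
bore [0.5082 0.2386 0.075 ] crop [199. 206.] side [603.  63.]
notch [0.5512 0.2549 0.05  ] crop [176. 120.] side [556.  78.]
tray [0.4539 0.218  0.068 ] crop [244. 333.] side [671.  87.]
rimA [0.4843 0.2563 0.068 ] crop [159. 262.] side [604.  93.]
rimB [0.4235 0.1797 0.068 ] crop [330. 405.] side [738.  82.]
grip [0.4943 0.275  0.075 ] crop [113. 236.] side [573.  90.]
grip [0.49247253 0.27928233 0.07443222] carrier [57.7760204  43.62943674]
grip end in carrier [57.75396268 54.0395208 ]
grip end in carrier [58.14079511 32.04242609]
```

```bash
cat > go.py <<'E'
from h import *
from scipy.spatial.transform import Rotation as Ro
C=np.load('car.npz');o=C['o'];th=float(C['th'])
def w(x,y,z): return np.array([o[0]+(x*np.cos(th)-y*np.sin(th))/1000,o[1]+(x*np.sin(th)+y*np.cos(th))/1000,z/1000])
def to(p,ydeg,prt=True):
    "TCP target p (m), tool y at world yaw ydeg (mod 180), pointing down"
    s=ctrl.get_state();R=Ro.from_rotvec(s['tool_rot']).as_matrix()
    out=[]
    for k in (ydeg,ydeg+180):
        a=np.radians(k);y=np.array([np.cos(a),np.sin(a),0]);z=np.array([0,0,-1.]);T=np.c_[np.cross(y,z),y,z]
        out.append(Ro.from_matrix(R.T@T).as_rotvec(True))
    print('t',s['time'],'pos',s['position'].round(4),'q7',s['joint_positions'][6].round(2),'F',s['ft_force'].round(1),'w',round(s['grip_width']*87,1),'gf',round(s['grip_force'],1))
    print(' shift',(R.T@(np.array(p)-s['position'])*1000).round(1),'turn',*[q.round(1) for q in out])
E
python3 - <<'E'
from go import *
d=np.degrees(th)
print('grip',w(58,43,60));to(w(58,43,130),d);to(w(58,43,60),d)
E
```

```text
grip [0.49290526 0.2787733  0.06      ]
t 0.1 pos [0.2871 0.5826 0.2216] q7 -0.06 F [ 0.5  0.2 -0.1] w 86.9 gf 0.0
 shift [-318.9 -181.4   91.9] turn [-0.1  0.  43. ] [-1.00e-01 -1.00e-01 -1.37e+02]
t 0.1 pos [0.2871 0.5826 0.2216] q7 -0.06 F [ 0.5  0.2 -0.1] w 86.9 gf 0.0
 shift [-318.9 -181.3  161.9] turn [-0.1  0.  43. ] [-1.00e-01 -1.00e-01 -1.37e+02]
```

```bash
python3 -m jog '[[[-40,-23,10,0,0,5,45],[-80,-45,20,0,0,11,45],[-120,-68,30,0,0,16,45],[-160,-91,42,0,0,22,45],[-200,-114,55,0,0,28,45],[-240,-136,67,0,0,34,45],[-280,-159,78,0,0,40,45],[-319,-181,88,0,0,43,45],[-319,-181,90,0,0,43,45],[-319,-181,90,0,0,43,45]]]' 25
python3 - <<'E'
from go import *
to(w(58,43,60),np.degrees(th))
E
```

```text
time: 1.1
position: [0.4935, 0.2782, 0.1317]
tool_rot: [-1.788, -2.582, 0.002]
ft_force: [0.2, 1.1, 0.7]
grip_width: 0.52
grip_force: 0.0
t 1.1 pos [0.4935 0.2782 0.1317] q7 -0.16 F [0.2 1.1 0.7] w 45.2 gf 0.0
 shift [ 0.7 -0.3 71.7] turn [-0.1  0.  -0.2] [  0.    0.2 179.8]
```

```bash
python3 -m jog '[[[0,0,30,0,0,0,45],[0,0,55,0,0,0,45],[0,0,70,0,0,0,45],[0,0,72,0,0,0,45],[0,0,72,0,0,0,10],[0,0,72,0,0,0,10],[0,0,72,0,0,0,10],[0,0,72,0,0,0,10],[0,0,72,0,0,0,10],[0,0,72,0,0,0,10]]]' 30
python3 - <<'E'
from go import *
to(w(58,43,60),np.degrees(th))
E
```

```text
time: 2.1
position: [0.4934, 0.2798, 0.0611]
tool_rot: [-1.785, -2.585, -0.001]
ft_force: [-1.1, -1.1, 3.0]
grip_width: 0.197
grip_force: 29.8
t 2.1 pos [0.4934 0.2798 0.0611] q7 -0.15 F [-1.1 -1.1  3. ] w 17.2 gf 29.8
 shift [-0.8 -0.9  1.1] turn [ 0. -0. -0.] [ -0.  -0. 180.]
```

Gripped at 17 mm on the 18 mm grip, with little side force. Now I draw the pin straight out.

```bash
python3 -m jog '[[[6,0,0,0,0,0,10],[13,0,0,0,0,0,10],[20,0,0,0,0,0,10],[27,0,0,0,0,0,10],[35,0,0,0,0,0,10],[43,0,0,0,0,0,10],[51,0,0,0,0,0,10],[59,0,0,0,0,0,10],[66,0,0,0,0,0,10],[66,0,0,0,0,0,10]]]' 30
python3 - <<'E'
from go import *
to(w(58,109,61),np.degrees(th))
for n in('top','side'):
    d=grab(n);g=proj(d,w(58,100,75)).astype(int)
    a=d['image'][max(0,g[1]-60):g[1]+60,max(0,g[0]-60):g[0]+100];cv2.imwrite('pics/dr_%s.png'%n,cv2.resize(a,None,fx=4,fy=4)[:,:,::-1]);print(n,g)
a=[cv2.imread(f'pics/dr_{n}.png') for n in('top','side')]
cv2.imwrite('pics/dr.png',cv2.resize(np.hstack([cv2.resize(x,(640,480)) for x in a]),(800,300)))
E
```

```text
time: 3.1
position: [0.4691, 0.343, 0.0604]
tool_rot: [-1.781, -2.587, -0.0]
ft_force: [0.2, -0.1, -0.4]
grip_width: 0.198
grip_force: 29.7
t 3.1 pos [0.4691 0.343  0.0604] q7 -0.26 F [ 0.2 -0.1 -0.4] w 17.2 gf 29.7
 shift [-2.5 -0.6 -0.6] turn [-0.  -0.   0.1] [ 1.000e-01 -0.000e+00 -1.799e+02]
top [189 235]
side [203 294]
```

View pics/dr.png

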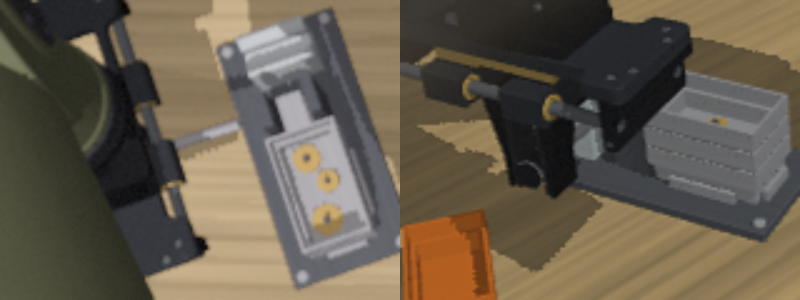

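The pin is out: its tip at top-view crop (240,127) is clear of the lug, and the pin still lies along the draw direction. I'll get the tip position and the offsets to the notch.

```bash
cat >> go.py <<'E'
def car(X): X=(X[:2]-o)*1000; return np.array([X[0]*np.cos(th)+X[1]*np.sin(th),-X[0]*np.sin(th)+X[1]*np.cos(th)])
E
python3 - <<'E'
from go import *
d=dict(np.load('top.npz'))
for c in [(240,127),(183,143)]: print(car(ray(d,129+c[0]/2.5-.3,175+c[1]/2.5-.3,.075)))
print('tcp',car(ctrl.get_state()['position']))
E
```

```text
[54.7970947  37.56717302]
[57.63427688 78.14907718]
tcp [ 58.8094326  109.73050594]
```

```bash
python3 -m jog '[[[0,0,-10,0,0,0,10],[0,12,-15,0,0,0,10],[0,24,-15,0,0,0,10],[0,36,-15,0,0,0,10],[-10,46,-15,0,0,0,10],[-25,46,-15,0,0,0,10],[-40,46,-15,0,0,0,10],[-55,46,-15,0,0,0,10],[-66,46,-15,0,0,0,10],[-66,46,-15,0,0,0,10]]]' 30
python3 - <<'E'
from go import *
to(w(104.8,44,36),np.degrees(th))
d=grab('top');print(car(ctrl.get_state()['position']))
d=grab('side');g=proj(d,w(104,0,80)).astype(int);print(g)
a=d['image'][g[1]-60:g[1]+60,max(0,g[0]-80):g[0]+80]
t=dict(np.load('top.npz'));g=proj(t,w(104,0,80)).astype(int);print(g);b=t['image'][g[1]-60:g[1]+60,g[0]-80:g[0]+80]
cv2.imwrite('pics/pk.png',np.hstack([cv2.resize(x,(400,300),interpolation=2) for x in(b,a)])[:,:,::-1])
E
```

```text
time: 4.2
position: [0.5376, 0.2929, 0.0757]
tool_rot: [1.789, 2.581, -0.001]
ft_force: [0.3, -0.7, -0.6]
grip_width: 0.195
grip_force: 29.7
t 4.2 pos [0.5376 0.2929 0.0757] q7 -0.12 F [ 0.3 -0.7 -0.6] w 17.0 gf 29.7
 shift [ 3.7  0.  39.7] turn [ 0.   0.1 -0.2] [ 1.000e-01 -0.000e+00  1.798e+02]
[104.76440723  42.32143799]
[215 254]
[235 191]
```

View pics/pk.png

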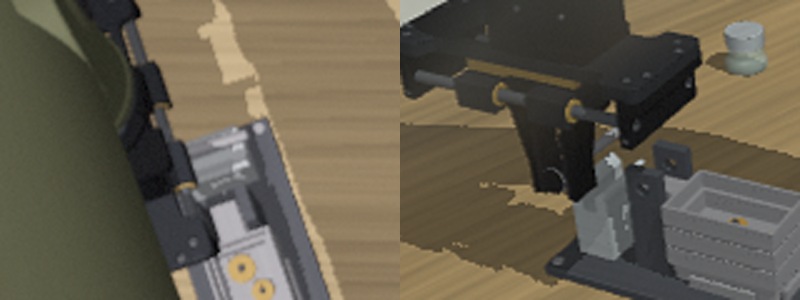

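The top view shows the pin over the groove at (215,165). In the side view its shank is above the notch at (600,150). I lower it slowly and watch the force.

```bash
python3 -m jog '[[[0,0,8,0,0,0,10],[0,0,15,0,0,0,10],[0,0,21,0,0,0,10],[0,0,26,0,0,0,10],[0,0,30,0,0,0,10],[0,0,33,0,0,0,10],[0,0,36,0,0,0,10],[0,0,38,0,0,0,10],[0,0,38,0,0,0,10]]]'
python3 - <<'E'
from go import *
to(w(104.8,43,36),np.degrees(th));print(car(ctrl.get_state()['position']),ctrl.get_state()['torque'])
E
```

```text
time: 5.2
position: [0.5365, 0.296, 0.0375]
tool_rot: [1.785, 2.585, 0.0]
ft_force: [-0.2, -0.7, 0.0]
grip_width: 0.196
grip_force: 29.7
t 5.2 pos [0.5365 0.296  0.0375] q7 -0.11 F [-0.2 -0.7  0. ] w 17.0 gf 29.7
 shift [-0.7 -0.1  1.5] turn [ 0.  0. -0.] [  0.  -0. 180.]
[104.87772134  43.65354559] [-0.03246785  0.00493262 -0.05257468]
```

```bash
python3 -m jog '[[[0,0,1,0,0,0,10],[0,0,1.5,0,0,0,10],[0,0,1.5,0,0,0,20],[0,0,1.5,0,0,0,40],[0,0,1.5,0,0,0,40],[0,0,1.5,0,0,0,40],[0,0,1.5,0,0,0,40],[0,0,1.5,0,0,0,40],[0,0,1.5,0,0,0,40]]]'
python3 -m jog '[[[0,0,-15,0,0,0,40],[0,0,-50,0,0,0,40],[0,0,-90,0,0,0,40],[0,0,-120,0,0,0,40],[0,0,-120,0,0,0,80]]]'
python3 - <<'E'
from go import *
d=grab('side');g=proj(d,w(104,0,50)).astype(int);print(g)
a=d['image'][g[1]-60:g[1]+60,max(0,g[0]-80):g[0]+80]
t=grab('top');g=proj(t,w(104,0,50)).astype(int);print(g);b=t['image'][g[1]-60:g[1]+60,g[0]-80:g[0]+80]
cv2.imwrite('pics/pk2.png',np.hstack([cv2.resize(x,(400,300),interpolation=2) for x in(b,a)])[:,:,::-1])
to(w(0,0,120),np.degrees(th)+90)
E
```

```text
time: 6.1
position: [0.5365, 0.2961, 0.0361]
tool_rot: [1.785, 2.585, 0.0]
ft_force: [0.0, -0.2, -0.5]
grip_width: 0.455
grip_force: 0.0
time: 6.6
position: [0.5397, 0.2977, 0.1631]
tool_rot: [1.783, 2.582, 0.016]
ft_force: [-0.1, 1.0, 0.9]
grip_width: 0.497
grip_force: 0.0
[218 269]
[238 195]
t 6.7 pos [0.5371 0.2963 0.1579] q7 -0.14 F [-0.4  0.6  0.1] w 48.9 gf 0.0
 shift [ -43.8 -105.7   37.6] turn [  0.2   0.1 -90. ] [ 0.1 -0.2 90. ]
```

View pics/pk2.png

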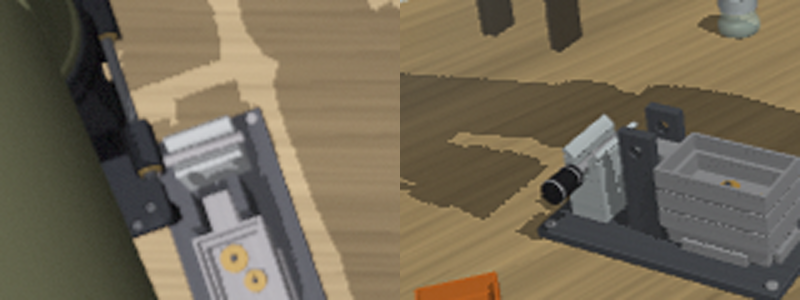

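The pin lies in the notch: grip at side crop (560,186) against the block's +y end, groove empty of fingers, and the stack undisturbed. Next is the top tray.

```bash
python3 -m jog '[[[-6,-15,3,0,0,8,80],[-12,-30,6,0,0,16,80],[-18,-44,9,0,0,24,80],[-24,-58,12,0,0,32,80],[-30,-72,15,0,0,40,80],[-36,-86,18,0,0,48,80],[-40,-96,21,0,0,56,80],[-44,-106,24,0,0,64,80],[-44,-106,24,0,0,72,80],[-44,-106,24,0,0,80,80]]]' 5
python3 -m jog '[[[0,0,0,0,0,8,80],[0,0,0,0,0,10,80],[0,0,0,0,0,10,80]]]'
python3 - <<'E'
from go import *
s=ctrl.get_state();print(car(s['position']))
to(w(2,0,57),np.degrees(th)+90)
E
```

```text
time: 7.7
position: [0.4517, 0.2165, 0.1308]
tool_rot: [3.031, 0.824, -0.004]
ft_force: [-0.4, -0.3, -0.4]
grip_width: 0.924
grip_force: 0.0
time: 8.0
position: [0.4521, 0.2168, 0.131]
tool_rot: [3.089, 0.566, -0.003]
ft_force: [-0.2, -0.5, 0.5]
grip_width: 0.921
grip_force: 0.0
[-2.16548093 -0.4323265 ]
t 8.0 pos [0.4521 0.2168 0.131 ] q7 -1.68 F [-0.2 -0.5  0.5] w 80.2 gf 0.0
 shift [ 4.3 -0.5 74. ] turn [ 2.0e-01 -1.0e-01  1.8e+02] [ 0.   0.1 -0. ]
```

```bash
python3 -m jog '[[[4,0,25,0,0,0,80],[4,0,45,0,0,0,80],[4,0,60,0,0,0,80],[4,0,68,0,0,0,80],[4,0,73,0,0,0,80],[4,0,73,0,0,0,62],[4,0,73,0,0,0,58],[4,0,73,0,0,0,55],[4,0,73,0,0,0,55],[4,0,73,0,0,0,55]]]' 5
python3 - <<'E'
from go import *
s=ctrl.get_state();print(car(s['position']))
to(w(2,0,57),np.degrees(th)+90)
E
```

```text
time: 9.0
position: [0.457, 0.2189, 0.0595]
tool_rot: [-3.09, -0.566, -0.001]
ft_force: [-0.8, 0.1, -0.8]
grip_width: 0.646
grip_force: 0.0
[ 3.15601108 -0.25758514]
t 9.0 pos [0.457  0.2189 0.0595] q7 -1.65 F [-0.8  0.1 -0.8] w 56.2 gf 0.0
 shift [-1.2 -0.3  2.5] turn [-1.0e-01  0.0e+00  1.8e+02] [-0. -0. -0.]
```

```bash
python3 -m jog '[[[-1,0,2,0,0,0,53],[-1,0,2,0,0,0,51],[-1,0,2,0,0,0,49],[-1,0,2,0,0,0,47],[-1,0,2,0,0,0,47],[-1,0,2,0,0,0,47],[-1,0,2,0,0,0,47]]]' 5
python3 - <<'E'
from go import *
s=ctrl.get_state();print(car(s['position']),np.cos(th)*s['ft_force'][1]-np.sin(th)*s['ft_force'][0])
to(w(2,0,57),np.degrees(th)+90)
E
```

```text
time: 9.7
position: [0.4557, 0.2183, 0.057]
tool_rot: [3.09, 0.566, -0.0]
ft_force: [-0.1, -0.2, -0.3]
grip_width: 0.573
grip_force: 5.0
[ 1.77770434 -0.32901982] -0.15938138856182554
t 9.7 pos [0.4557 0.2183 0.057 ] q7 -1.65 F [-0.1 -0.2 -0.3] w 49.8 gf 5.0
 shift [ 0.2 -0.3 -0. ] turn [  0.  -0. 180.] [ 0.  0. -0.]
```

The grip reads 49.8 mm, matching the 50 mm band, with no side load. I raise the force and lift slowly.

```bash
python3 -m jog '[[[0,0,0,0,0,0,40],[0,0,0,0,0,0,40],[0,0,0,0,0,0,40],[0,0,-1,0,0,0,40],[0,0,-2,0,0,0,40],[0,0,-3,0,0,0,40],[0,0,-4,0,0,0,40],[0,0,-5,0,0,0,40],[0,0,-5,0,0,0,40],[0,0,-5,0,0,0,40]]]' 30
python3 - <<'E'
from go import *
to(w(2,0,57),np.degrees(th)+90)
d=grab('side');g=proj(d,w(0,0,50)).astype(int);print(g)
a=d['image'][g[1]-50:g[1]+50,g[0]-70:g[0]+70]
cv2.imwrite('pics/lift.png',cv2.resize(a,(700,500),interpolation=2)[:,:,::-1])
E
```

```text
time: 10.7
position: [0.4559, 0.2184, 0.0622]
tool_rot: [-3.09, -0.566, -0.001]
ft_force: [0.2, -0.1, -0.7]
grip_width: 0.569
grip_force: 30.0
t 10.7 pos [0.4559 0.2184 0.0622] q7 -1.65 F [ 0.2 -0.1 -0.7] w 49.5 gf 30.0
 shift [-0.  -0.4  5.2] turn [ -0.  -0. 180.] [ 0. -0. -0.]
[269 282]
```

View pics/lift.png

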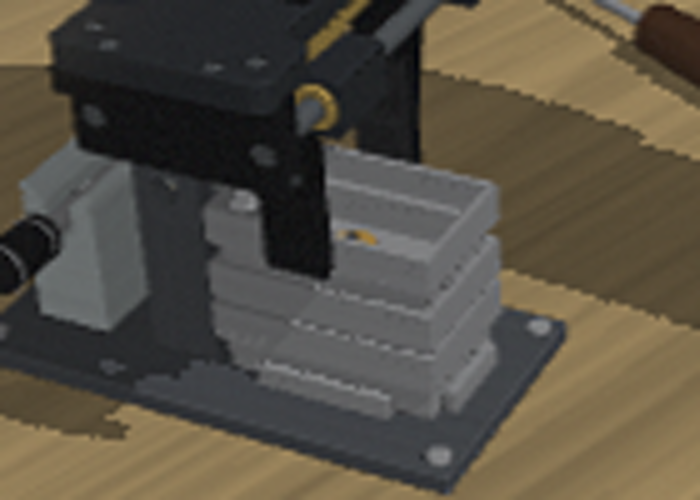

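The gap under the top tray has opened, side crop (435,285), while the two lower trays sit as before. I continue lifting.

```bash
python3 -m jog '[[[0,0,-2,0,0,0,40],[0,0,-5,0,0,0,40],[0,0,-8,0,0,0,40],[0,0,-12,0,0,0,40],[0,0,-22,0,0,0,40],[0,0,-40,0,0,0,40],[0,0,-62,0,0,0,40],[0,0,-85,0,0,0,40],[0,0,-100,0,0,0,40],[0,0,-100,0,0,0,40]]]'
python3 - <<'E'
from go import *
to([.5078,-.2325,.021],np.degrees(th)+90)
d=grab('side');g=proj(d,w(0,0,50)).astype(int)
a=d['image'][g[1]-100:g[1]+50,g[0]-100:g[0]+100]
cv2.imwrite('pics/lift2.png',cv2.resize(a,(600,450),interpolation=2)[:,:,::-1])
E
```

```text
time: 11.75
position: [0.4575, 0.2192, 0.1652]
tool_rot: [-3.088, -0.566, -0.008]
ft_force: [0.6, 0.4, -1.2]
grip_width: 0.571
grip_force: 30.0
t 11.75 pos [0.4575 0.2192 0.1652] q7 -1.69 F [ 0.6  0.4 -1.2] w 49.7 gf 30.0
 shift [-113.9  440.4  142.9] turn [-5.0e-01  1.0e-01  1.8e+02] [-0.1 -0.3 -0. ]
```

View pics/lift2.png

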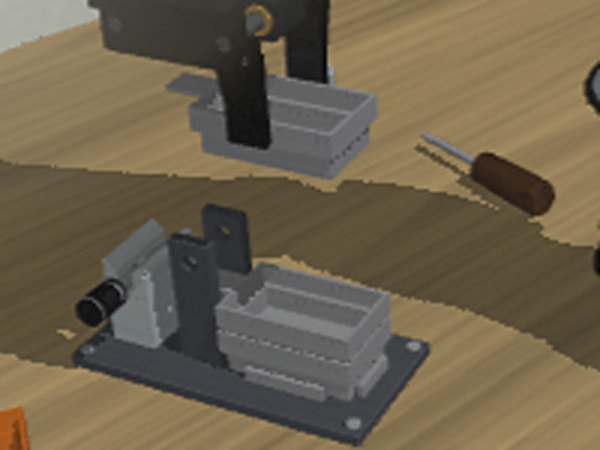

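The top tray hangs level and alone at crop (285,130), with two trays left in the carrier and the pin still parked. I carry it to the pad.

```bash
python3 -m jog '[[[-2,8,0,0,0,0,40],[-6,24,0,0,0,0,40],[-12,46,0,0,0,0,40],[-18,70,0,0,0,0,40],[-24,94,0,0,0,0,40],[-30,118,0,0,0,0,40],[-36,142,0,0,0,0,40],[-43,166,0,0,0,0,40],[-49,190,0,0,0,0,40],[-55,214,0,0,0,0,40]]]'
python3 -m jog '[[[-6,24,0,0,0,0,40],[-12,48,0,0,0,0,40],[-18,72,0,0,0,0,40],[-25,96,0,0,0,0,40],[-31,120,0,0,0,0,40],[-37,144,0,0,0,0,40],[-44,168,0,0,0,0,40],[-50,192,0,0,0,0,40],[-55,212,0,0,0,0,40],[-59,226,0,0,0,0,40]]]'
python3 -m jog '[[[0,0,0,0,0,0,40],[0,0,0,0,0,0,40],[0,0,0,0,0,0,40]]]'
python3 - <<'E'
from go import *
to([.5078,-.2325,.021],np.degrees(th)+90)
E
```

```text
time: 12.8
position: [0.4792, -0.004, 0.1612]
tool_rot: [3.09, 0.564, -0.003]
ft_force: [1.4, 0.1, -0.8]
grip_width: 0.573
grip_force: 30.0
time: 13.8
position: [0.5033, -0.2367, 0.1612]
tool_rot: [3.091, 0.561, -0.003]
ft_force: [0.5, -0.5, -1.7]
grip_width: 0.571
grip_force: 30.0
time: 14.1
position: [0.5048, -0.2325, 0.1616]
tool_rot: [-3.089, -0.567, 0.001]
ft_force: [0.4, -0.6, -1.2]
grip_width: 0.573
grip_force: 30.0
t 14.1 pos [ 0.5048 -0.2325  0.1616] q7 -0.69 F [ 0.4 -0.6 -1.2] w 49.9 gf 30.0
 shift [  2.8   1.2 140.6] turn [-0.0e+00 -1.0e-01 -1.8e+02] [-0.1  0.   0. ]
```

```bash
python3 -m jog '[[[1,0,15,0,0,0,40],[2,1,40,0,0,0,40],[3,1,68,0,0,0,40],[3,1,95,0,0,0,40],[3,1,115,0,0,0,40],[3,1,127,0,0,0,40],[3,1,133,0,0,0,40],[3,1,136,0,0,0,40],[3,1,137,0,0,0,40],[3,1,137,0,0,0,40]]]'
python3 -m jog '[[[0,0,1,0,0,0,40],[0,0,2,0,0,0,40],[0,0,3,0,0,0,40],[0,0,3,0,0,0,40]]]'
python3 - <<'E'
from go import *
to([.5078,-.2325,.021],np.degrees(th)+90)
E
```

```text
time: 15.1
position: [0.509, -0.2335, 0.0258]
tool_rot: [3.09, 0.566, 0.002]
ft_force: [0.1, -0.4, -1.3]
grip_width: 0.571
grip_force: 30.0
time: 15.5
position: [0.5084, -0.2332, 0.022]
tool_rot: [-3.09, -0.566, -0.0]
ft_force: [-0.1, 0.6, -1.1]
grip_width: 0.57
grip_force: 30.0
t 15.5 pos [ 0.5084 -0.2332  0.022 ] q7 -0.57 F [-0.1  0.6 -1.1] w 49.6 gf 30.0
 shift [-0.3 -0.9  1. ] turn [ -0.   0. 180.] [-0. -0. -0.]
```

```bash
python3 -m jog '[[[0,0,0.7,0,0,0,40],[0,0,1.4,0,0,0,40],[0,0,1.4,0,0,0,40]]]'
python3 -m jog '[[[0,0,0.7,0,0,0,40],[0,0,0.7,0,0,0,40]]]'
```

```text
time: 15.8
position: [0.5085, -0.2334, 0.021]
tool_rot: [-3.09, -0.566, -0.0]
ft_force: [-1.1, 1.0, 2.7]
grip_width: 0.565
grip_force: 30.0
time: 16.0
position: [0.5085, -0.2333, 0.021]
tool_rot: [-3.089, -0.566, -0.0]
ft_force: [-2.8, 3.4, 8.6]
grip_width: 0.569
grip_force: 30.0
```

The force has turned to +8.6 N upward, so the tray is on the pad. I open and retreat upwards.

```bash
python3 -m jog '[[[0,0,-0.5,0,0,0,52],[0,0,-0.5,0,0,0,60],[0,0,-0.5,0,0,0,70],[0,0,-0.5,0,0,0,80],[0,0,-0.5,0,0,0,80],[0,0,-0.5,0,0,0,80],[0,0,-0.5,0,0,0,80]]]'
python3 -m jog '[[[0,0,-10,0,0,0,80],[0,0,-30,0,0,0,80],[0,0,-60,0,0,0,80],[0,0,-95,0,0,0,80],[0,0,-130,0,0,0,80],[0,0,-160,0,0,0,80],[0,0,-160,0,0,0,80],[0,0,-160,0,0,0,80]]]'
python3 - <<'E'
from go import *
a=grab('side')['image'];cv2.imwrite('pics/end.png',a[120:360,120:500][:,:,::-1].repeat(2,0).repeat(2,1))
E
```

```text
time: 16.7
position: [0.5084, -0.2333, 0.0204]
tool_rot: [3.09, 0.566, 0.0]
ft_force: [0.5, -0.1, 0.6]
grip_width: 0.913
grip_force: 0.0
time: 17.5
position: [0.5088, -0.2335, 0.1815]
tool_rot: [3.09, 0.566, 0.003]
ft_force: [0.4, -0.1, -0.6]
grip_width: 0.919
grip_force: 0.0
```

View pics/end.png

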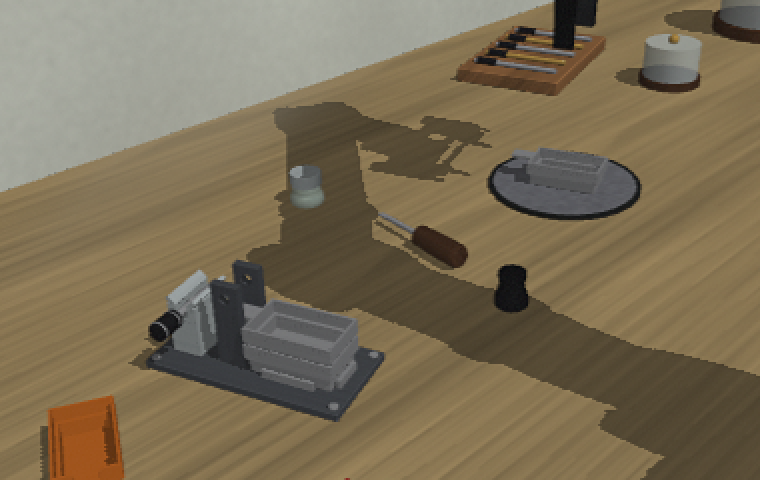

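The tray sits upright mid-pad at (565,172), the pin is parked at (165,322), two trays remain in the carrier, and the bystanders are where they were. I hand the job in.

```bash
python3 -c "
from bench import ctrl
print(ctrl.close_job())"
```

```text
the job is handed in; nothing more can be done
None
```

The job was handed in at about 17.6 s: the last picture shows the pin lying in the notch, the top tray upright on the middle of the pad, the other two trays in the carrier and the loupe, screwdriver and jar in place; no verdict was returned.

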